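# Pass an eye casting through the go-gauge and hang it up

### The job

Check the tall eye casting in the go-gauge on the finishing bench: first slide the gauge's orange stop fully open, then set the casting down into the lane at the green-mouthed end and slide it along the lane, under the yellow roof, until it is wholly past the stop. Then lift it out and hang it by its eye on the peg of the blue stand, and slide the orange stop fully closed again. Leave the other things on the bench where they are.

Things in the scene. Friction and masses are not known exactly. Their poses are not given: they have to be found in the camera images.
- casting: Aluminium casting, 200 g, upright on the 4 mm green mat. Flange 50 (x) x 52 (y) x 12 mm high; from its middle rises a tab 12 thick (x) x 40 wide (y), to 88 mm above the underside. A round eye of 25 mm diameter goes through the tab along x, centred at 40 mm. Grip the solid tab above it (53 to 88 mm) across its 12 mm. Origin: centre of underside, z up. A half turn about z is the same.
- casting_eye (a point): Centre of the eye in the casting's tab, 40 mm above the casting's underside. Axes as the casting's.
- gauge: Fixed go-gauge. Origin: underside, mid-roof. Lane along y: entry at +115 mm (green flared mouth), exit at -125; casting goes to -y, its x along the gauge's x. Floor at z 6 mm; 58 mm wide; wall tops at 24; open above except the yellow roof, y -35 to +35: underside at 24, top at 30, middle slot 20 wide for the tab. Stop crosses at y -51 to -37; past it when the casting's origin is beyond y -77.
- lane_entry (a point): On the lane floor in the open entry part, 75 mm to the gauge's +y from its origin: where to set the casting down. Axes as the gauge's.
- lane_exit (a point): On the lane floor in the open exit part, 90 mm to the gauge's -y from its origin: past the stop, where to lift the casting out. Axes as the gauge's.
- stop (a joint): Opening of the orange stop bar (m): 0 closed (across the lane), 0.058 fully open (drawn to the gauge's +x, clear of the lane). Stays where it is left, about 2 N of friction.
- stop_knob (a point): Centre of the top of the stop's orange square knob, 18 x 18 mm, 40 mm tall, top 58 mm above the gauge's underside; it moves with the stop, from 70 mm (closed) to 128 mm (open) to the gauge's +x of the lane's middle. To grip across the gauge's y.
- blue_stand: Blue fixed stand for passed parts, to either side of the red one. Origin: underside, at the foot of the post. Base 100 (x -70 to +30) x 90 x 10 mm; post 16 mm in diameter, 158 mm tall, at x = y = 0. A steel peg, 10 mm in diameter, points from it to the stand's -x, its axis rising from 152 mm high at the post to 164 mm at 85 mm out (rounded end at 90 mm).
- blue_peg (a point): Point on the axis of the blue stand's peg, 45 mm out from the post, 158 mm above the stand's underside. Axes as the stand's: the peg points to -x.
- red_stand: Red fixed stand for rework, same shape as the blue one. Not to be used.
- clamp1: Bystander: small silvery clamp casting, 30 x 65 x 27 mm high, on the mat. Origin under its centre.
- clamp2: Bystander: a second small clamp casting, 30 x 65 x 27 mm high. Origin under its centre.
- sanding_block: Bystander: dark sanding block 70 x 110 x 28 mm. Origin under its centre.
- file: Bystander: flat file with blue handle, 225 mm long along its y, 20 mm high. Origin underneath, near the blade's handle end.
- brush: Bystander: hand brush lying along its x. Origin under its middle.
- spray_can: Bystander: blue can, 54 mm in diameter, 150 mm tall. Origin under its centre.
There are look-alikes about, which are no part of the job. Leave any purple look-alike of the casting alone.

How it is judged:
On the way, in this order (a step that is already met when the one before it is completed fails the run):
1. the orange stop is fully open (54 mm or more of its 58) (value of joint stop above 0.054 m), for 0.1 s.
2. the casting is in the lane's open entry part, down on or just above its floor (x of casting in the frame of gauge between -0.014 and 0.014 m and z of casting in the frame of gauge between 0 and 0.014 m and y of casting in the frame of gauge between 0.055 and 0.105 m), for 0.1 s.
3. the casting is under the roof (x of casting in the frame of gauge between -0.014 and 0.014 m and z of casting in the frame of gauge between 0 and 0.014 m and y of casting in the frame of gauge between -0.02 and 0.02 m), for 0.1 s.
4. the casting is in the lane's exit part, wholly past the stop, still down in the lane (x of casting in the frame of gauge between -0.014 and 0.014 m and z of casting in the frame of gauge between 0 and 0.014 m and y of casting in the frame of gauge between -0.13 and -0.077 m), for 0.1 s.
At the end, for the whole second after the job is handed in: The casting hangs at rest on the blue stand's peg, the peg through its eye (eye centre between tip and post, within 12 mm sideways, 22 mm below to 12 mm above site blue_peg), carried by the stand, tilted under 0.35 rad, slower than 60 mm/s; the orange stop is closed to within 6 mm (x of casting_eye in the frame of blue_peg between -0.036 and 0.04 m and y of casting_eye in the frame of blue_peg between -0.012 and 0.012 m and z of casting_eye in the frame of blue_peg between -0.022 and 0.012 m and contact force between casting and blue_stand above 0.4 N and angle between casting's own z axis and vertical below 0.35 rad and linear speed of casting below 0.06 m/s and value of joint stop below 0.006 m); the robot touches nothing.
It fails at once if a bystander is moved more than 30 mm (distance of any of clamp1, clamp2, sanding_block, file, brush, spray_can from where it was at the start of the episode above 0.03 m).
It also fails if it takes over 72 s, if anything falls off the work surface, if the arm or the gripper's body presses on something with over 40 N, if the wrist force passes 120 N, or if a joint passes its speed limit or range.

### The arm

A 6-joint arm with a two-finger parallel gripper is mounted at the origin on the work surface. World frame = base frame: x ahead of the robot, y to its left, z up, the work surface at z = 0. Lengths are in m, angles in rad, forces in N, time in s.
With the tool pointing down it reaches from about 0.225 to 0.875 m from the base axis. Payload 3.4 kg.
Tool frame: the origin (TCP) lies at the very end of the fingers, on their centre line; the grasp point (between the pads) lies manip.grip_point_offset behind it (manip.grip_point_offset is the distance from the TCP to the grasp point, in m); z points along the fingers, y is the line along which they close (so a half turn about z gives the same grasp; the last joint's range is limited). The gripper opens to 85 mm and grips with 20 to 120 N. Pads are 22 mm wide; open, the fingers measure 114 mm over their backs; the gripper's body (76 mm by 85 mm) begins 54 mm behind the grasp point. The pads swing forward as they close: fully open they stand 13 mm farther back than shut.
Start: joints at [1.092, 0.276, 1.505, -0, 1.361, -0.121], TCP at [0.201, 0.539, 0.231] pointing down, gripper open.
Joint ranges: [-2.89, 2.89], [-0.75, 2.08], [0.22, 2.7], [-1.18, 4.32], [0.11, 2.71], [-2.7, 2.7]. Speed limits (rad/s): [2.57, 2.57, 3.14, 3.14, 3.14, 3.14].

### API

Orientations are given as a unit quaternion [w, x, y, z].
In Python, from rig import manip gives the robot as it stands.
- The arm moves only by the shell command python3 -m pendant 'ROWS' [FORCE]. ROWS is JSON, a list of rows, each an object of numbers: "jaw": the opening, from -1 (shut) to 1 (fully open); "tx", "ty", "tz": the shift along the world's x, y, z in cm; "ax", "ay", "az": the turn, a rotation vector about the world's x, y, z in degrees. In form: [{"jaw": .., "tx": .., "ty": .., "tz": .., "ax": .., "ay": .., "az": ..}, ...]. A call has 1 to 10 rows; each row is the pose to reach, as a shift and turn from the pose commanded when the call began; what a row does not reach only later rows make up. A row lasts 1/8 s, in which the tool goes at most 62.5 mm and 10.7 degrees, less where a joint would pass 70% of its speed; a pose out of reach is approached as far as the arm can. A call with a gripper value outside its range is refused whole. The fingers move at their own pace and stop on an object; FORCE is the grip in N (left out, the last holds). Time passes only in rows, so rows that repeat a pose let the fingers close. It gives the time, the measured TCP pose, the force, the opening and the grip force at its end, in the units of the state.
- manip.get_state(): the state, without advancing time (a new reading comes with each control period).
- manip.get_image(name): name is "side" or "top"; returns a dict with "pixels" (480x640x3 uint8, blue, green, red), "depth" (480x640 float32, m along the optical axis (not along the pixel's ray), 0 where there is no reading), "fx", "fy", "cx", "cy" (pixels), "pose" (4x4, takes a point from camera to world coordinates). Camera axes: x right, y down, z forward; pixel columns grow to the right and rows downward; lengths in m; the calibration is good to about 2 mm. A picture is of the moment at which its call begins.
- manip.sign_off(): hands the job in; it is judged then, once.
The state is a dict: "clock": time; "qpos": joint angles; "qd": joint speeds; "effort": joint torques, N m; "position": TCP position; "ee_rot": TCP orientation; "contact_force": force on the tool from outside, world axes, zero at the start; "moment": the same for the moment, N m; "width": finger opening in m; "gripper_force": force on a finger pad.
Only numpy, scipy, OpenCV 4.12 (cv2) and the standard library are available. Lean on these libraries where they do the work, as an engineer would, in place of code of your own. Each camera call takes 0.05 s, during which the arm holds its last target. There are 200 camera calls.

## Working session

There is one attempt and no reset: what is moved stays moved. The work goes in short steps, Python scripts to look and compute and a shell command to move; the robot and the scene stay as the last step left them, time stands still between calls to the robot, and variables do not carry over. Pictures are saved under pics/ and viewed, at most 10 in all, crops included, and the job is handed in when it is done.

```bash
mkdir -p pics
cat > h.py <<'E'
from rig import manip
import numpy as np, cv2
def take(n,f):
    im=manip.get_image(n); cv2.imwrite(f'pics/{f}.png',im['pixels']); np.savez(f'pics/{f}.npz',**im); return im
def load(f): return np.load(f'pics/{f}.npz')
def world(im,u,v,r=1):
    d=im['depth'][v-r:v+r+1,u-r:u+r+1]; d=np.median(d[d>0])
    p=im['pose']@[(u-im['cx'])/im['fx']*d,(v-im['cy'])/im['fy']*d,d,1]; return p[:3].round(4)
def atz(im,u,v,z):
    T=im['pose']; r=T[:3,:3]@[(u-im['cx'])/im['fx'],(v-im['cy'])/im['fy'],1]; o=T[:3,3]
    return (o+r*(z-o[2])/r[2]).round(4)
def proj(im,p):
    q=np.linalg.inv(im['pose'])@np.append(p,1); return (q[0]/q[2]*im['fx']+im['cx']).round(1),(q[1]/q[2]*im['fy']+im['cy']).round(1)
def crop(f,u0,v0,u1,v1,k,o):
    cv2.imwrite(f'pics/{o}.png',cv2.resize(cv2.imread(f'pics/{f}.png')[v0:v1,u0:u1],None,fx=k,fy=k,interpolation=cv2.INTER_CUBIC))
E
python3 - <<'E'
from h import *
for n in('top','side'):
    im=take(n,n+'0'); print(im['pose'].round(3),im['fx'])
print(manip.get_state(),manip.grip_point_offset)
E
```

```text
[[-0.003 -0.996  0.091  0.35 ]
 [-1.     0.003 -0.004 -0.027]
 [ 0.004 -0.091 -0.996  1.333]
 [ 0.     0.     0.     1.   ]] 571.5501227240007
[[ 0.989 -0.112  0.099  0.32 ]
 [-0.15  -0.738  0.658 -0.884]
 [-0.    -0.665 -0.747  1.104]
 [ 0.     0.     0.     1.   ]] 496.1096539342275
{'clock': 0.1, 'qpos': array([ 1.09201072e+00,  2.76543894e-01,  1.50598864e+00, -9.24584650e-06,
        1.36070949e+00, -1.21011549e-01]), 'qd': array([-0.00040596, -0.00045872, -0.00198714, -0.00083643, -0.00101988,
       -0.00217531]), 'effort': array([ 1.10438210e-03, -4.17700732e+01, -2.46405315e+01, -2.50902340e-04,
        5.91526579e-03, -2.42432429e-05]), 'position': array([0.20115842, 0.53817012, 0.23052642]), 'ee_rot': array([-2.39313388e-04,  1.77933462e-01,  9.84042175e-01, -7.89214843e-04]), 'contact_force': array([ 0.03486305, -0.17527501, -0.41812309]), 'moment': array([ 0.02089151,  0.00113334, -0.00206226]), 'gripper_force': 0.0, 'width': 0.08529777419300937} 0.0187
```

View pics/top0.png

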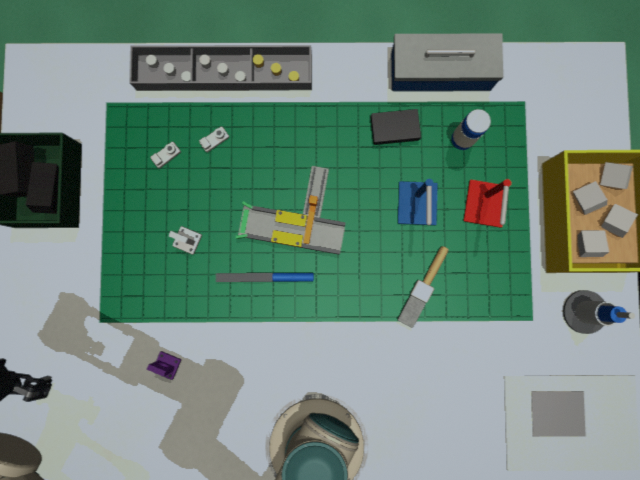

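View pics/side0.png

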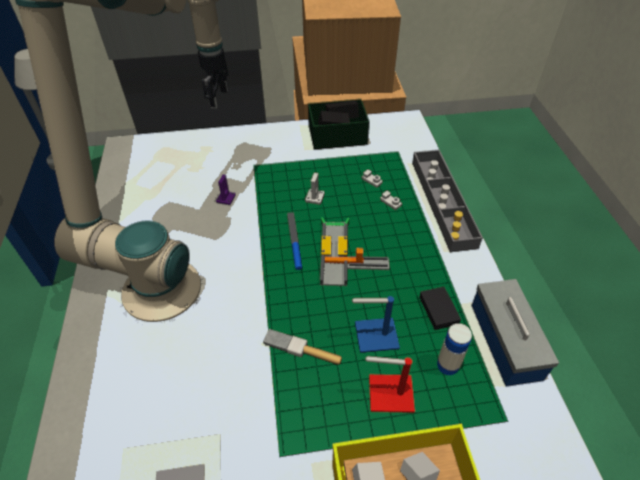

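The top image shows the casting candidates: silvery tall tab (187,240), purple look-alike (164,365), clamps (165,154) and (214,138). I choose (187,240). The gauge's mouth is at (245,221), its exit at (340,235) and the knob at (313,201). The blue stand is at (418,203) and the red one at (487,203). A close crop will check this.

Run:
```python
from h import *
crop('top0',160,160,360,260,4,'c1'); crop('side0',290,160,420,350,3,'c2'); crop('top0',390,165,450,240,8,'c3')
```

```text
(no output)
```

View pics/c1.png

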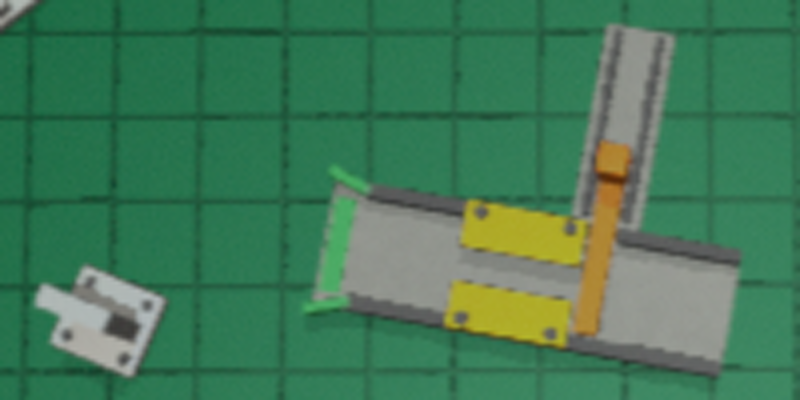

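View pics/c3.png

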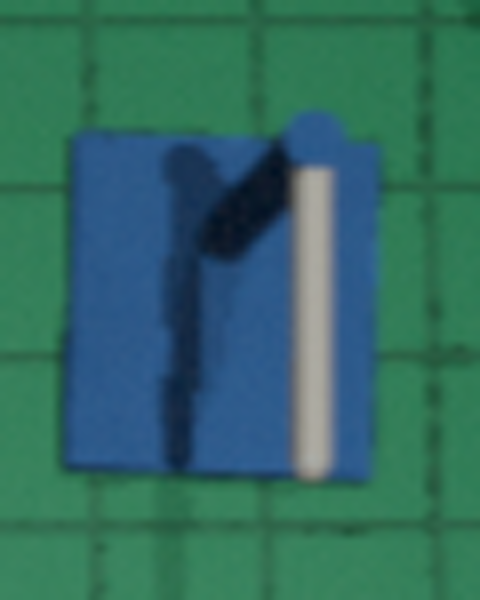

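The crops show: casting flange corners (crop c1) at (88,265), (165,297), (132,377), (50,342), with the tab running along the (77,32) direction. The wall and roof edges and the knob top (613,157) are clear, and in c3 the peg runs from (313,150) to (313,475).

Run:
```python
from h import *
im=load('top0'); f=lambda c,z:atz(im,160+c[0]/4,160+c[1]/4,z)
C=np.array([f(c,.016) for c in[(88,265),(165,297),(132,377),(50,342)]])
print('cast',C.mean(0)); [print(np.linalg.norm(C[i]-C[i-1]).round(4)) for i in range(4)]
for a,b in((0,1),(3,2),(1,2),(0,3)):
    d=C[a]-C[b]; print('ang',np.degrees(np.arctan2(d[1],d[0])))
# tab top by depth
def cloud(u0,v0,u1,v1):
    v,u=np.mgrid[v0:v1,u0:u1]; d=im['depth'][v0:v1,u0:u1].astype(float)
    P=np.stack([(u-im['cx'])/im['fx']*d,(v-im['cy'])/im['fy']*d,d,np.ones_like(d)],-1)@im['pose'].T
    return P[d>0][:,:3],im['pixels'][v0:v1,u0:u1][d>0]
P,_=cloud(160,220,205,260); T=P[P[:,2]>.08]; print('tab top',len(T),T.mean(0),T[:,2].max()); r=cv2.minAreaRect((T[:,:2]*1000).astype(np.float32)); print(r)
F=P[(P[:,2]>.012)&(P[:,2]<.02)]; print('flange',cv2.minAreaRect((F[:,:2]*1000).astype(np.float32)))
# gauge: yellow roof
P,c=cloud(235,155,350,265); h=cv2.cvtColor(c[None],cv2.COLOR_BGR2HSV)[0]
Y=P[(h[:,0]>25)&(h[:,0]<35)&(h[:,1]>150)&(abs(P[:,2]-.034)<.006)]; print('roof',len(Y),Y[:,2].mean(),cv2.minAreaRect((Y[:,:2]*1000).astype(np.float32)))
K=P[P[:,2]>.052]; print('knob',len(K),K.mean(0),cv2.minAreaRect((K[:,:2]*1000).astype(np.float32)))
L=[f(c,.028) for c in[(370,190),(740,253),(350,310),(720,375)]]; print(L)
for a,b in((0,1),(2,3)):
    d=L[a]-L[b]; print('lane y ang',np.degrees(np.arctan2(d[1],d[0])))
# stand
P,c=cloud(395,170,445,235); S=P[P[:,2]>.145]; print('peg',len(S),S[:,2].max()); 
for lo in np.arange(S[:,0].min(),S[:,0].max(),.012):
    s=S[(S[:,0]>=lo)&(S[:,0]<lo+.012)]; print(s.mean(0).round(4),np.ptp(s[:,1]).round(4))
B=P[abs(P[:,2]-.014)<.004]; print('base',cv2.minAreaRect((B[:,:2]*1000).astype(np.float32)))
g=lambda c,z:atz(im,390+c[0]/8,165+c[1]/8,z); print('post top',g((316,138),.162),'peg tip',g((313,475),.168),'mid',g((313,320),.162))
print('base corners',[g(c,.014) for c in((75,132),(380,145),(370,480),(65,468))])
```

```text
cast [0.466825 0.2967   0.016   ]
0.0493
0.0485
0.0497
0.0518
ang 67.34382019102421
ang 66.80140948635183
ang -21.459221515949185
ang -25.213495871478592
tab top 111 [0.46724392 0.2979574  0.09253885] 0.10019869838920892
((467.43267822265625, 298.740478515625), (39.78010940551758, 11.95959758758545), 67.02006530761719)
flange ((467.5304870605469, 312.9173278808594), (63.48604965209961, 94.84379577636719), 1.7785946130752563)
roof 610 0.034516854650000706 ((492.2889404296875, 61.69956970214844), (69.13172149658203, 73.5477523803711), 79.40376281738281)
knob 66 [0.55333509 0.00588483 0.06239901] ((554.1080322265625, 5.979024887084961), (16.841161727905273, 18.33203125), 83.38298797607422)
[array([0.5405, 0.1449, 0.028 ]), array([ 0.5034, -0.0679,  0.028 ]), array([0.4712, 0.1558, 0.028 ]), array([ 0.4332, -0.056 ,  0.028 ])]
lane y ang 80.11033307237882
lane y ang 79.8285211369304
peg 246 0.1781130672492126
[ 0.49   -0.2334  0.1725] 0.0095
[ 0.5021 -0.2335  0.1714] 0.0083
[ 0.5147 -0.2344  0.1687] 0.0092
[ 0.5265 -0.2349  0.1678] 0.0091
[ 0.5383 -0.2352  0.1657] 0.0088
[ 0.5502 -0.2357  0.1646] 0.0087
[ 0.5631 -0.2367  0.1611] 0.0115
[ 0.5739 -0.2368  0.161 ] 0.016
base ((556.0370483398438, -243.0384063720703), (114.89127349853516, 149.00099182128906), 89.10623931884766)
post top [ 0.5728 -0.2398  0.162 ] peg tip [ 0.484  -0.2362  0.168 ] mid [ 0.5251 -0.2381  0.162 ]
base corners [array([ 0.603 , -0.1961,  0.014 ]), array([ 0.5989, -0.2853,  0.014 ]), array([ 0.5003, -0.2804,  0.014 ]), array([ 0.5041, -0.1918,  0.014 ])]
```

View pics/c2.png

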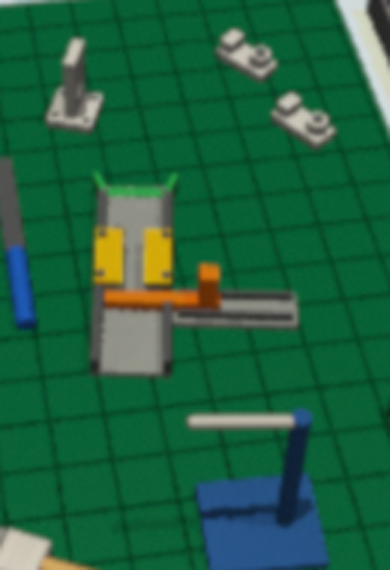

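```bash
python3 -m pendant '[{"jaw":1,"tx":18,"ty":-26,"tz":0,"az":5},{"jaw":1,"tx":18,"ty":-26,"tz":0,"az":5},{"jaw":1,"tx":18,"ty":-26,"tz":0,"az":5},{"jaw":1,"tx":18,"ty":-26,"tz":0,"az":5},{"jaw":1,"tx":18,"ty":-26,"tz":0,"az":5},{"jaw":1,"tx":18,"ty":-26,"tz":0,"az":5}]'; python3 -m pendant '[{"jaw":1,"tx":17.3,"ty":-27.2,"tz":-10,"az":5.5},{"jaw":1,"tx":17.3,"ty":-27.2,"tz":-10,"az":5.5},{"jaw":1,"tx":17.3,"ty":-27.2,"tz":-10,"az":5.5},{"jaw":1,"tx":17.3,"ty":-27.2,"tz":-10,"az":5.5},{"jaw":1,"tx":17.3,"ty":-27.2,"tz":-10,"az":5.5},{"jaw":1,"tx":17.3,"ty":-27.2,"tz":-10,"az":5.5},{"jaw":1,"tx":17.3,"ty":-27.2,"tz":-10,"az":5.5},{"jaw":1,"tx":17.3,"ty":-27.2,"tz":-10,"az":5.5}]'
```

```text
invalid input at $[0]: expected keys jaw, tx, ty, tz, ax, ay, az
invalid input at $[0]: expected keys jaw, tx, ty, tz, ax, ay, az
```

```bash
python3 -m pendant '[{"jaw":1,"tx":18,"ty":-26,"tz":0,"ax":0,"ay":0,"az":5},{"jaw":1,"tx":18,"ty":-26,"tz":0,"ax":0,"ay":0,"az":5},{"jaw":1,"tx":18,"ty":-26,"tz":0,"ax":0,"ay":0,"az":5},{"jaw":1,"tx":18,"ty":-26,"tz":0,"ax":0,"ay":0,"az":5},{"jaw":1,"tx":18,"ty":-26,"tz":0,"ax":0,"ay":0,"az":5},{"jaw":1,"tx":18,"ty":-26,"tz":0,"ax":0,"ay":0,"az":5},{"jaw":1,"tx":18,"ty":-26,"tz":0,"ax":0,"ay":0,"az":5}]' && python3 -m pendant '[{"jaw":1,"tx":17.3,"ty":-27.2,"tz":-10,"ax":0,"ay":0,"az":5.5},{"jaw":1,"tx":17.3,"ty":-27.2,"tz":-10,"ax":0,"ay":0,"az":5.5},{"jaw":1,"tx":17.3,"ty":-27.2,"tz":-10,"ax":0,"ay":0,"az":5.5},{"jaw":1,"tx":17.3,"ty":-27.2,"tz":-10,"ax":0,"ay":0,"az":5.5},{"jaw":1,"tx":17.3,"ty":-27.2,"tz":-10,"ax":0,"ay":0,"az":5.5},{"jaw":1,"tx":17.3,"ty":-27.2,"tz":-10,"ax":0,"ay":0,"az":5.5},{"jaw":1,"tx":17.3,"ty":-27.2,"tz":-10,"ax":0,"ay":0,"az":5.5},{"jaw":1,"tx":17.3,"ty":-27.2,"tz":-10,"ax":0,"ay":0,"az":5.5}]'
```

```text
clock: 0.98
position: [0.3812, 0.2785, 0.2311]
ee_rot: [-0.001, 0.136, 0.991, 0.0]
contact_force: [-0.2, -0.8, -0.0]
width: 0.0855
gripper_force: 0.0
clock: 1.98
position: [0.5536, 0.0087, 0.1316]
ee_rot: [-0.0, 0.086, 0.996, 0.001]
contact_force: [-0.4, 0.3, 0.0]
width: 0.0854
gripper_force: 0.0
```

```bash
python3 -m pendant '[{"jaw":1,"tx":0,"ty":0,"tz":-5,"ax":0,"ay":0,"az":0},{"jaw":1,"tx":0,"ty":0,"tz":-8,"ax":0,"ay":0,"az":0},{"jaw":1,"tx":0,"ty":0,"tz":-9.7,"ax":0,"ay":0,"az":0},{"jaw":1,"tx":0,"ty":0,"tz":-9.7,"ax":0,"ay":0,"az":0},{"jaw":-1,"tx":0,"ty":0,"tz":-9.7,"ax":0,"ay":0,"az":0},{"jaw":-1,"tx":0,"ty":0,"tz":-9.7,"ax":0,"ay":0,"az":0},{"jaw":-1,"tx":0,"ty":0,"tz":-9.7,"ax":0,"ay":0,"az":0},{"jaw":-1,"tx":0,"ty":0,"tz":-9.7,"ax":0,"ay":0,"az":0},{"jaw":-1,"tx":0,"ty":0,"tz":-9.7,"ax":0,"ay":0,"az":0}]' 40
```

```text
clock: 3.1
position: [0.5547, 0.006, 0.035]
ee_rot: [0.0, 0.087, 0.996, -0.0]
contact_force: [-1.2, -2.6, 5.6]
width: 0.0175
gripper_force: 43.5
```

```bash
python3 -m pendant '[{"jaw":-1,"tx":1.4,"ty":-0.25,"tz":0,"ax":0,"ay":0,"az":0},{"jaw":-1,"tx":2.9,"ty":-0.5,"tz":0,"ax":0,"ay":0,"az":0},{"jaw":-1,"tx":4.3,"ty":-0.75,"tz":0,"ax":0,"ay":0,"az":0},{"jaw":-1,"tx":5.2,"ty":-0.9,"tz":0,"ax":0,"ay":0,"az":0},{"jaw":-1,"tx":5.75,"ty":-1.0,"tz":0,"ax":0,"ay":0,"az":0},{"jaw":-1,"tx":5.75,"ty":-1.0,"tz":0,"ax":0,"ay":0,"az":0},{"jaw":-1,"tx":5.75,"ty":-1.0,"tz":0,"ax":0,"ay":0,"az":0}]'
```

```text
clock: 3.98
position: [0.6109, -0.0044, 0.0349]
ee_rot: [-0.001, 0.087, 0.996, -0.001]
contact_force: [-4.1, -4.0, 7.7]
width: 0.0172
gripper_force: 43.9
```

```bash
python3 -m pendant '[{"jaw":1,"tx":0,"ty":0,"tz":0,"ax":0,"ay":0,"az":0},{"jaw":1,"tx":0,"ty":0,"tz":0,"ax":0,"ay":0,"az":0},{"jaw":1,"tx":0,"ty":0,"tz":0,"ax":0,"ay":0,"az":0},{"jaw":1,"tx":0,"ty":0,"tz":6,"ax":0,"ay":0,"az":0},{"jaw":1,"tx":0,"ty":0,"tz":12,"ax":0,"ay":0,"az":0},{"jaw":1,"tx":-2,"ty":5,"tz":14,"ax":0,"ay":0,"az":-10},{"jaw":1,"tx":-4,"ty":9,"tz":15,"ax":0,"ay":0,"az":-20},{"jaw":1,"tx":-7,"ty":14,"tz":15,"ax":0,"ay":0,"az":-30},{"jaw":1,"tx":-9,"ty":19,"tz":15,"ax":0,"ay":0,"az":-40},{"jaw":1,"tx":-11,"ty":23,"tz":15,"ax":0,"ay":0,"az":-50}]' && python3 -m pendant '[{"jaw":1,"tx":-3.3,"ty":7.2,"tz":0,"ax":0,"ay":0,"az":-53},{"jaw":1,"tx":-3.3,"ty":7.2,"tz":0,"ax":0,"ay":0,"az":-53},{"jaw":1,"tx":-3.3,"ty":7.2,"tz":0,"ax":0,"ay":0,"az":-53},{"jaw":1,"tx":-3.3,"ty":7.2,"tz":0,"ax":0,"ay":0,"az":-53},{"jaw":1,"tx":-3.3,"ty":7.2,"tz":0,"ax":0,"ay":0,"az":-53},{"jaw":1,"tx":-3.3,"ty":7.2,"tz":0,"ax":0,"ay":0,"az":-53},{"jaw":1,"tx":-3.3,"ty":7.2,"tz":0,"ax":0,"ay":0,"az":-53}]'
python3 - <<'E'
from h import *
take('top','top1'); s=manip.get_state(); w,x,y,z=s['ee_rot']; print(s['position'],np.degrees(np.arctan2(1-2*(x*x+z*z),2*(x*y-w*z))))
crop('top1',160,150,360,260,4,'c4')
E
```

```text
clock: 5.22
position: [0.5009, 0.2286, 0.1844]
ee_rot: [-0.0, 0.502, 0.865, 0.0]
contact_force: [-0.1, 0.3, -0.0]
width: 0.0855
gripper_force: 0.0
clock: 6.1
position: [0.4688, 0.2987, 0.1842]
ee_rot: [-0.0, 0.833, 0.553, -0.0]
contact_force: [-0.3, -0.8, -0.5]
width: 0.0857
gripper_force: 0.0
[0.46886591 0.2986527  0.18425581] -22.87902512036746
```

View pics/c4.png

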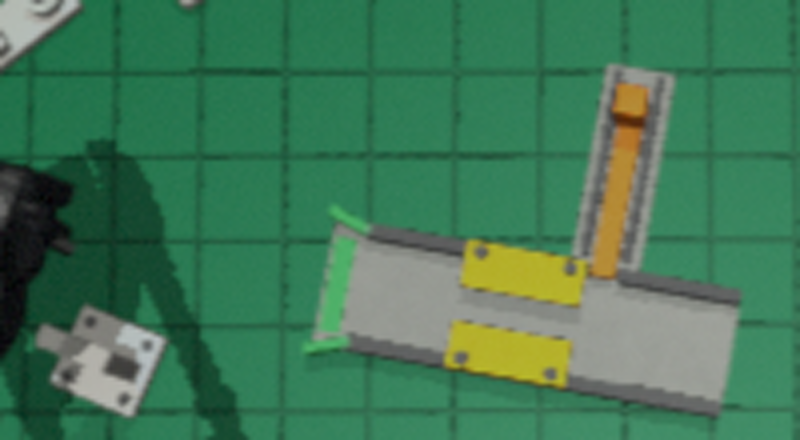

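The stop is fully open: the bar is clear of the lane and the knob is at crop (630,100). The casting hasn't moved. Descending to grip.

```bash
python3 -m pendant '[{"jaw":1,"tx":-0.1,"ty":-0.05,"tz":-5,"ax":0,"ay":0,"az":0},{"jaw":1,"tx":-0.1,"ty":-0.05,"tz":-9,"ax":0,"ay":0,"az":0},{"jaw":1,"tx":-0.1,"ty":-0.05,"tz":-11.8,"ax":0,"ay":0,"az":0},{"jaw":1,"tx":-0.1,"ty":-0.05,"tz":-11.8,"ax":0,"ay":0,"az":0},{"jaw":-1,"tx":-0.1,"ty":-0.05,"tz":-11.8,"ax":0,"ay":0,"az":0},{"jaw":-1,"tx":-0.1,"ty":-0.05,"tz":-11.8,"ax":0,"ay":0,"az":0},{"jaw":-1,"tx":-0.1,"ty":-0.05,"tz":-11.8,"ax":0,"ay":0,"az":0},{"jaw":-1,"tx":-0.1,"ty":-0.05,"tz":-11.8,"ax":0,"ay":0,"az":0},{"jaw":-1,"tx":-0.1,"ty":-0.05,"tz":-11.8,"ax":0,"ay":0,"az":0}]' 60 && python3 -m pendant '[{"jaw":-1,"tx":0,"ty":0,"tz":2,"ax":0,"ay":0,"az":0},{"jaw":-1,"tx":0,"ty":0,"tz":4,"ax":0,"ay":0,"az":0},{"jaw":-1,"tx":0,"ty":0,"tz":6,"ax":0,"ay":0,"az":0},{"jaw":-1,"tx":0,"ty":0,"tz":6,"ax":0,"ay":0,"az":0}]'
```

```text
clock: 7.28
position: [0.4686, 0.2983, 0.0671]
ee_rot: [0.0, 0.834, 0.552, 0.001]
contact_force: [1.0, -0.3, 3.7]
width: 0.0107
gripper_force: 60.9
clock: 7.78
position: [0.4685, 0.2985, 0.1272]
ee_rot: [0.0, 0.834, 0.552, 0.001]
contact_force: [-0.4, -0.1, -2.8]
width: 0.0108
gripper_force: 60.1
```

```bash
python3 -m pendant '[{"jaw":-1,"tx":1,"ty":-4.5,"tz":1,"ax":0,"ay":0,"az":5},{"jaw":-1,"tx":2,"ty":-9,"tz":1,"ax":0,"ay":0,"az":10},{"jaw":-1,"tx":3,"ty":-13,"tz":1,"ax":0,"ay":0,"az":13},{"jaw":-1,"tx":3.65,"ty":-16.3,"tz":0,"ax":0,"ay":0,"az":13},{"jaw":-1,"tx":3.65,"ty":-16.3,"tz":0,"ax":0,"ay":0,"az":13},{"jaw":-1,"tx":3.65,"ty":-16.3,"tz":0,"ax":0,"ay":0,"az":13},{"jaw":-1,"tx":3.65,"ty":-16.3,"tz":-2.5,"ax":0,"ay":0,"az":13},{"jaw":-1,"tx":3.65,"ty":-16.3,"tz":-2.5,"ax":0,"ay":0,"az":13}]'
python3 - <<'E'
from h import *
take('side','side1'); s=manip.get_state(); w,x,y,z=s['ee_rot']; print(s['position'],np.degrees(np.arctan2(1-2*(x*x+z*z),2*(x*y-w*z))))
crop('side1',270,140,420,290,4,'c5')
E
```

```text
clock: 8.78
position: [0.5024, 0.136, 0.0998]
ee_rot: [-0.001, 0.766, 0.643, -0.002]
contact_force: [-0.8, 0.1, -2.1]
width: 0.011
gripper_force: 59.9
[0.5033766  0.13601528 0.1007813 ] -9.922521197616579
```

View pics/c5.png

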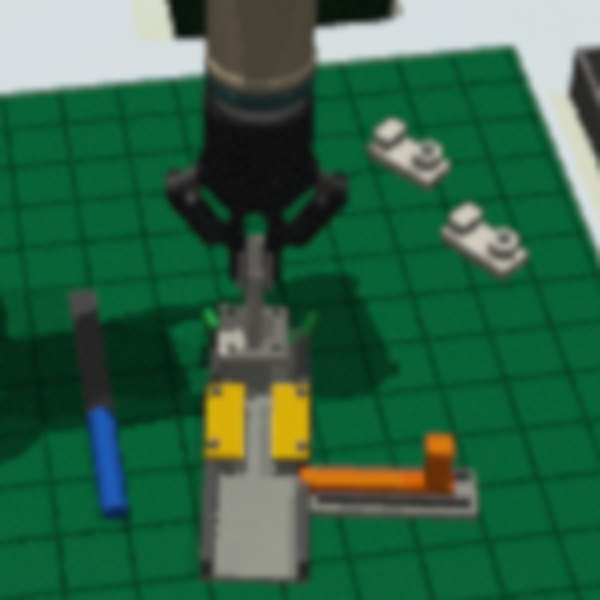

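The casting is upright over the entry part: flange at crop (250,330), centred between the walls. Lowering it 26 mm with a small x trim.

```bash
python3 -m pendant '[{"jaw":-1,"tx":0.1,"ty":0,"tz":-1,"ax":0,"ay":0,"az":0},{"jaw":-1,"tx":0.1,"ty":0,"tz":-2,"ax":0,"ay":0,"az":0},{"jaw":-1,"tx":0.1,"ty":0,"tz":-2.6,"ax":0,"ay":0,"az":0},{"jaw":-1,"tx":0.1,"ty":0,"tz":-2.6,"ax":0,"ay":0,"az":0},{"jaw":-1,"tx":0.1,"ty":0,"tz":-2.6,"ax":0,"ay":0,"az":0},{"jaw":-1,"tx":0.1,"ty":0,"tz":-2.6,"ax":0,"ay":0,"az":0}]'
```

```text
clock: 9.57
position: [0.5056, 0.1351, 0.0756]
ee_rot: [0.0, 0.766, 0.643, 0.0]
contact_force: [-0.2, 0.4, -2.5]
width: 0.0106
gripper_force: 59.9
```

```bash
python3 -m pendant '[{"jaw":-1,"tx":-0.26,"ty":-1.5,"tz":-0.1,"ax":0,"ay":0,"az":0},{"jaw":-1,"tx":-0.52,"ty":-3.0,"tz":-0.1,"ax":0,"ay":0,"az":0},{"jaw":-1,"tx":-0.79,"ty":-4.5,"tz":-0.1,"ax":0,"ay":0,"az":0},{"jaw":-1,"tx":-1.05,"ty":-6.0,"tz":-0.1,"ax":0,"ay":0,"az":0},{"jaw":-1,"tx":-1.3,"ty":-7.4,"tz":-0.1,"ax":0,"ay":0,"az":0},{"jaw":-1,"tx":-1.3,"ty":-7.4,"tz":-0.1,"ax":0,"ay":0,"az":0},{"jaw":-1,"tx":-1.3,"ty":-7.4,"tz":-0.1,"ax":0,"ay":0,"az":0}]'
```

```text
clock: 10.45
position: [0.4926, 0.0612, 0.0744]
ee_rot: [-0.0, 0.766, 0.643, 0.0]
contact_force: [-0.5, 0.5, -2.7]
width: 0.0108
gripper_force: 60.0
```

Free of contact. Continuing 95 mm to the exit.

```bash
python3 -m pendant '[{"jaw":-1,"tx":-0.26,"ty":-1.5,"tz":0,"ax":0,"ay":0,"az":0},{"jaw":-1,"tx":-0.53,"ty":-3.0,"tz":0,"ax":0,"ay":0,"az":0},{"jaw":-1,"tx":-0.79,"ty":-4.5,"tz":0,"ax":0,"ay":0,"az":0},{"jaw":-1,"tx":-1.06,"ty":-6.0,"tz":0,"ax":0,"ay":0,"az":0},{"jaw":-1,"tx":-1.32,"ty":-7.5,"tz":0,"ax":0,"ay":0,"az":0},{"jaw":-1,"tx":-1.55,"ty":-8.8,"tz":0,"ax":0,"ay":0,"az":0},{"jaw":-1,"tx":-1.66,"ty":-9.4,"tz":0,"ax":0,"ay":0,"az":0},{"jaw":-1,"tx":-1.66,"ty":-9.4,"tz":0,"ax":0,"ay":0,"az":0},{"jaw":-1,"tx":-1.66,"ty":-9.4,"tz":0,"ax":0,"ay":0,"az":0}]'
```

```text
clock: 11.58
position: [0.4758, -0.0326, 0.0743]
ee_rot: [-0.0, 0.766, 0.643, 0.0]
contact_force: [0.5, 0.4, -2.3]
width: 0.0106
gripper_force: 60.0
```

```bash
python3 -m pendant '[{"jaw":-1,"tx":0,"ty":0,"tz":3,"ax":0,"ay":0,"az":0},{"jaw":-1,"tx":0,"ty":0,"tz":7,"ax":0,"ay":0,"az":0},{"jaw":-1,"tx":-1,"ty":-3,"tz":11.5,"ax":0,"ay":0,"az":2},{"jaw":-1,"tx":-2,"ty":-8,"tz":11.5,"ax":0,"ay":0,"az":4},{"jaw":-1,"tx":-3,"ty":-13,"tz":11.5,"ax":0,"ay":0,"az":6},{"jaw":-1,"tx":-4.1,"ty":-17.5,"tz":11.5,"ax":0,"ay":0,"az":7.7},{"jaw":-1,"tx":-4.1,"ty":-19.9,"tz":11.5,"ax":0,"ay":0,"az":7.7},{"jaw":-1,"tx":-4.1,"ty":-19.9,"tz":11.5,"ax":0,"ay":0,"az":7.7},{"jaw":-1,"tx":-4.1,"ty":-19.9,"tz":11.5,"ax":0,"ay":0,"az":7.7},{"jaw":-1,"tx":-4.1,"ty":-19.9,"tz":11.5,"ax":0,"ay":0,"az":7.7}]'
python3 - <<'E'
from h import *
im=take('side','side2'); s=manip.get_state(); w,x,y,z=s['ee_rot']; p=s['position'];print(p,np.degrees(np.arctan2(1-2*(x*x+z*z),2*(x*y-w*z))))
print('eye expected px',proj(im,p-[0,0,.023]),'tip',proj(im,[.484,-.2333,.168]))
u,v=map(int,proj(im,p-[0,0,.023])); print('crop origin',u-50,v-60); crop('side2',u-50,v-60,u+80,v+60,6,'c6')
E
```

```text
clock: 12.82
position: [0.4348, -0.2306, 0.1893]
ee_rot: [-0.0, 0.721, 0.693, 0.0]
contact_force: [0.6, -0.4, -2.3]
width: 0.0108
gripper_force: 60.0
[ 0.43486223 -0.23070096  0.18931512] -2.2111909212513026
eye expected px (np.float64(331.2), np.float64(302.9)) tip (np.float64(352.4), np.float64(300.8))
crop origin 281 242
```

View pics/c6.png

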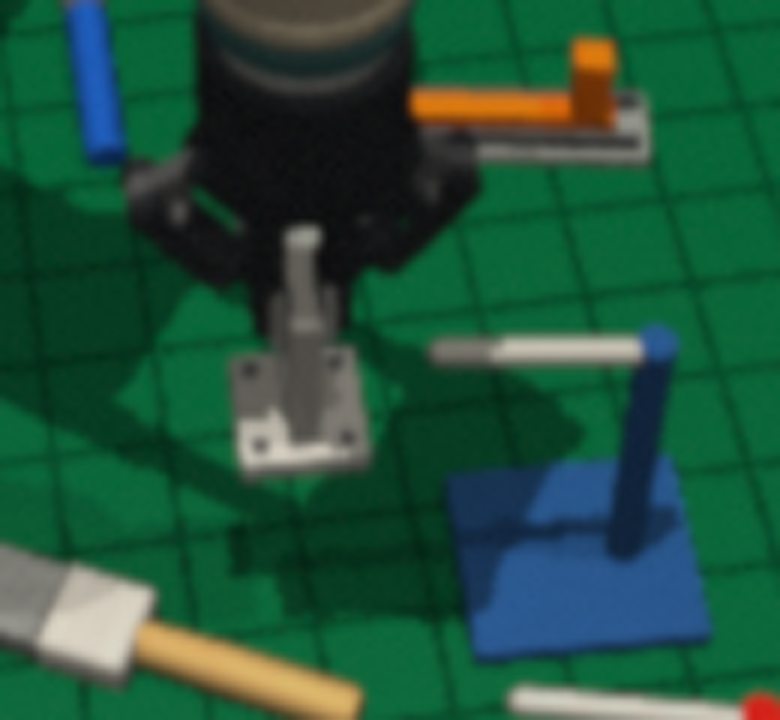

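The picture shows the casting upright at (185..330 px crop), with the peg tip at crop (433,350) = image (353,300), as projected. Sliding the eye onto the peg.

```bash
python3 -m pendant '[{"jaw":-1,"tx":1.5,"ty":-0.07,"tz":0,"ax":0,"ay":0,"az":0},{"jaw":-1,"tx":3,"ty":-0.15,"tz":0,"ax":0,"ay":0,"az":0},{"jaw":-1,"tx":4.5,"ty":-0.22,"tz":0,"ax":0,"ay":0,"az":0},{"jaw":-1,"tx":5.5,"ty":-0.26,"tz":0,"ax":0,"ay":0,"az":0},{"jaw":-1,"tx":6.5,"ty":-0.3,"tz":-0.1,"ax":0,"ay":0,"az":0},{"jaw":-1,"tx":7.5,"ty":-0.35,"tz":-0.2,"ax":0,"ay":0,"az":0},{"jaw":-1,"tx":8.5,"ty":-0.39,"tz":-0.3,"ax":0,"ay":0,"az":0},{"jaw":-1,"tx":9.4,"ty":-0.43,"tz":-0.4,"ax":0,"ay":0,"az":0},{"jaw":-1,"tx":9.4,"ty":-0.43,"tz":-0.4,"ax":0,"ay":0,"az":0},{"jaw":-1,"tx":9.4,"ty":-0.43,"tz":-0.4,"ax":0,"ay":0,"az":0}]'
```

```text
clock: 14.12
position: [0.5284, -0.2361, 0.1852]
ee_rot: [-0.0, 0.721, 0.693, -0.0]
contact_force: [-0.2, -1.2, -2.9]
width: 0.0105
gripper_force: 60.0
```

```bash
python3 -m pendant '[{"jaw":-1,"tx":0,"ty":0.1,"tz":-0.3,"ax":0,"ay":0,"az":0},{"jaw":-1,"tx":0,"ty":0.1,"tz":-0.6,"ax":0,"ay":0,"az":0},{"jaw":-1,"tx":0,"ty":0.1,"tz":-0.7,"ax":0,"ay":0,"az":0},{"jaw":-1,"tx":0,"ty":0.1,"tz":-0.7,"ax":0,"ay":0,"az":0},{"jaw":-1,"tx":0,"ty":0.1,"tz":-0.7,"ax":0,"ay":0,"az":0}]'
```

```text
clock: 14.75
position: [0.5286, -0.2352, 0.1785]
ee_rot: [0.0, 0.721, 0.693, -0.0]
contact_force: [-1.1, -0.4, 0.5]
width: 0.011
gripper_force: 60.4
```

The peg now carries the weight. Release gently and lift.

```bash
python3 -m pendant '[{"jaw":-0.6,"tx":0,"ty":0,"tz":0,"ax":0,"ay":0,"az":0},{"jaw":-0.3,"tx":0,"ty":0,"tz":0,"ax":0,"ay":0,"az":0},{"jaw":-0.1,"tx":0,"ty":0,"tz":0,"ax":0,"ay":0,"az":0},{"jaw":-0.1,"tx":0,"ty":0,"tz":0,"ax":0,"ay":0,"az":0},{"jaw":-0.1,"tx":0,"ty":0,"tz":2,"ax":0,"ay":0,"az":0},{"jaw":-0.1,"tx":0,"ty":0,"tz":5,"ax":0,"ay":0,"az":0},{"jaw":-0.1,"tx":0,"ty":0,"tz":9,"ax":0,"ay":0,"az":0},{"jaw":1,"tx":0,"ty":0,"tz":10,"ax":0,"ay":0,"az":0}]'
python3 - <<'E'
from h import *
im=take('side','side3'); print(manip.get_state()['position']); crop('side3',310,230,440,350,6,'c7')
E
```

```text
clock: 15.75
position: [0.53, -0.2359, 0.2812]
ee_rot: [0.003, 0.721, 0.693, 0.001]
contact_force: [0.0, -0.6, 0.3]
width: 0.0554
gripper_force: 0.0
[ 0.52982753 -0.23575529  0.28102404]
```

View pics/c7.png

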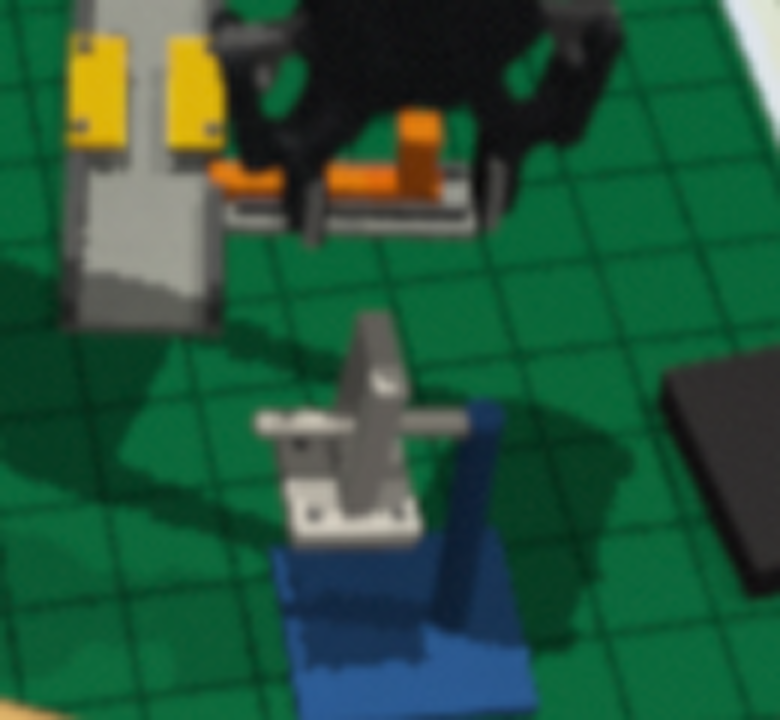

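The casting hangs on the blue peg: peg through the eye at crop (375,420), slight tilt only. Now back to the knob.

```bash
python3 -m pendant '[{"jaw":1,"tx":1,"ty":3,"tz":0,"ax":0,"ay":0,"az":10},{"jaw":1,"tx":2,"ty":7,"tz":0,"ax":0,"ay":0,"az":20},{"jaw":1,"tx":3,"ty":11,"tz":0,"ax":0,"ay":0,"az":30},{"jaw":1,"tx":5,"ty":15,"tz":0,"ax":0,"ay":0,"az":40},{"jaw":1,"tx":7,"ty":19,"tz":-3,"ax":0,"ay":0,"az":50},{"jaw":1,"tx":8.1,"ty":23.1,"tz":-7,"ax":0,"ay":0,"az":60},{"jaw":1,"tx":8.1,"ty":23.1,"tz":-11,"ax":0,"ay":0,"az":70},{"jaw":1,"tx":8.1,"ty":23.1,"tz":-15,"ax":0,"ay":0,"az":80},{"jaw":1,"tx":8.1,"ty":23.1,"tz":-15,"ax":0,"ay":0,"az":82.3},{"jaw":1,"tx":8.1,"ty":23.1,"tz":-15,"ax":0,"ay":0,"az":82.3}]'; python3 -m pendant '[{"jaw":1,"tx":0,"ty":0,"tz":0,"ax":0,"ay":0,"az":0},{"jaw":1,"tx":0,"ty":0,"tz":0,"ax":0,"ay":0,"az":0}]'
```

```text
clock: 17.05
position: [0.6086, -0.004, 0.1263]
ee_rot: [-0.002, 0.087, 0.996, 0.0]
contact_force: [0.1, 0.2, 0.6]
width: 0.0855
gripper_force: 0.0
clock: 17.3
position: [0.61, -0.0043, 0.1287]
ee_rot: [0.0, 0.087, 0.996, 0.0]
contact_force: [0.2, 0.0, 0.6]
width: 0.0854
gripper_force: 0.0
```

```bash
python3 -m pendant '[{"jaw":1,"tx":0.1,"ty":0,"tz":-5,"ax":0,"ay":0,"az":0},{"jaw":1,"tx":0.1,"ty":0,"tz":-8,"ax":0,"ay":0,"az":0},{"jaw":1,"tx":0.1,"ty":0,"tz":-9.4,"ax":0,"ay":0,"az":0},{"jaw":1,"tx":0.1,"ty":0,"tz":-9.4,"ax":0,"ay":0,"az":0},{"jaw":-1,"tx":0.1,"ty":0,"tz":-9.4,"ax":0,"ay":0,"az":0},{"jaw":-1,"tx":0.1,"ty":0,"tz":-9.4,"ax":0,"ay":0,"az":0},{"jaw":-1,"tx":0.1,"ty":0,"tz":-9.4,"ax":0,"ay":0,"az":0},{"jaw":-1,"tx":0.1,"ty":0,"tz":-9.4,"ax":0,"ay":0,"az":0},{"jaw":-1,"tx":0.1,"ty":0,"tz":-9.4,"ax":0,"ay":0,"az":0}]' 40 && python3 -m pendant '[{"jaw":-1,"tx":-1.4,"ty":0.25,"tz":0,"ax":0,"ay":0,"az":0},{"jaw":-1,"tx":-2.9,"ty":0.5,"tz":0,"ax":0,"ay":0,"az":0},{"jaw":-1,"tx":-4.3,"ty":0.75,"tz":0,"ax":0,"ay":0,"az":0},{"jaw":-1,"tx":-5.2,"ty":0.9,"tz":0,"ax":0,"ay":0,"az":0},{"jaw":-1,"tx":-5.7,"ty":1.0,"tz":0,"ax":0,"ay":0,"az":0},{"jaw":-1,"tx":-5.8,"ty":1.0,"tz":0,"ax":0,"ay":0,"az":0},{"jaw":-1,"tx":-5.8,"ty":1.0,"tz":0,"ax":0,"ay":0,"az":0}]'
```

```text
clock: 18.42
position: [0.611, -0.0044, 0.035]
ee_rot: [0.0, 0.087, 0.996, -0.0]
contact_force: [-0.7, -0.9, 4.8]
width: 0.0174
gripper_force: 43.5
clock: 19.3
position: [0.554, 0.0061, 0.035]
ee_rot: [0.002, 0.087, 0.996, 0.0]
contact_force: [5.8, 0.2, 4.7]
width: 0.0173
gripper_force: 43.4
```

```bash
python3 -m pendant '[{"jaw":1,"tx":0.1,"ty":0,"tz":0,"ax":0,"ay":0,"az":0},{"jaw":1,"tx":0.1,"ty":0,"tz":0,"ax":0,"ay":0,"az":0},{"jaw":1,"tx":0.1,"ty":0,"tz":0,"ax":0,"ay":0,"az":0},{"jaw":1,"tx":0.1,"ty":0,"tz":4,"ax":0,"ay":0,"az":0},{"jaw":1,"tx":0.1,"ty":0,"tz":9,"ax":0,"ay":0,"az":0},{"jaw":1,"tx":0.1,"ty":5,"tz":15,"ax":0,"ay":0,"az":0},{"jaw":1,"tx":-2,"ty":11,"tz":18,"ax":0,"ay":0,"az":0},{"jaw":1,"tx":-4,"ty":17,"tz":18,"ax":0,"ay":0,"az":0},{"jaw":1,"tx":-6,"ty":23,"tz":18,"ax":0,"ay":0,"az":0},{"jaw":1,"tx":-6,"ty":25,"tz":18,"ax":0,"ay":0,"az":0}]'
python3 - <<'E'
from h import *
im=take('side','side4'); crop('side4',280,190,440,350,3.7,'c8')
E
```

```text
clock: 20.55
position: [0.4908, 0.2579, 0.2144]
ee_rot: [-0.001, 0.086, 0.996, 0.0]
contact_force: [0.6, -0.1, 0.4]
width: 0.0854
gripper_force: 0.0
```

View pics/c8.png

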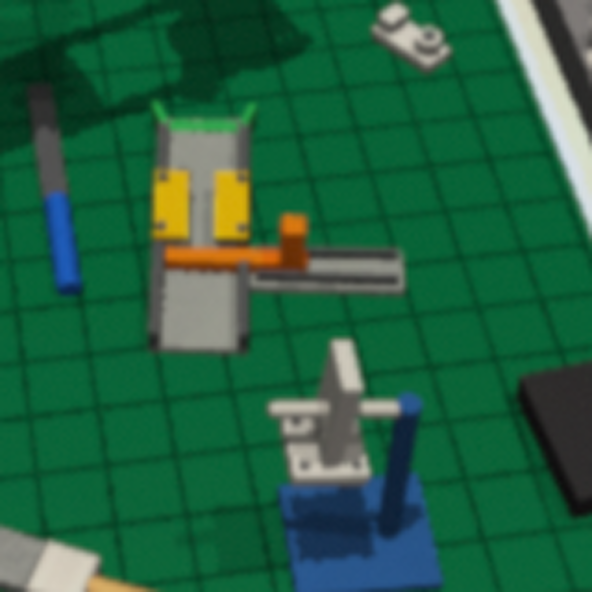

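The stop is closed across the lane (knob at crop (293,240)), the casting hangs on the blue peg, and the arm is clear. Handing in.

```bash
python3 -c "
from rig import manip
print(manip.sign_off())"
```

```text
the job is handed in; nothing more can be done
None
```

I slid the casting through the gauge past the open stop, hung it by its eye on the blue peg, closed the stop again, and handed the job in with about 20.6 s on the robot's clock; the hand-in returned no verdict.

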